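# Clamp the job card and hold the spring clip open over its edge

## Robot

A 7-joint arm with a two-finger parallel gripper is mounted at the origin on the work surface. World frame = base frame: x ahead of the robot, y to its left, z up, the work surface at z = 0. Lengths are in m, angles in rad, forces in N, time in s.
With the tool pointing down it reaches from about 0.4 to 0.75 m from the base axis. Payload 19.5 kg.
Tool frame: the origin (TCP) lies on the centre line of the jaws, within the pads' length; the fingertips stand manip.tip_reach ahead of it and the grasp point (between the pads) is the TCP (manip.tip_reach is the distance from the TCP to the fingertips, in m); z points along the fingers, y is the line along which they close (so a half turn about z gives the same grasp; the last joint's range is limited). The gripper opens to 85 mm and grips with 20 to 120 N. Pads are 22 mm wide; open, the fingers measure 114 mm over their backs; the gripper's body (76 mm by 85 mm) begins 54 mm behind the grasp point. The pads swing forward as they close: fully open they stand 13 mm farther back than shut.
Start: joints at [-1.164, 0.707, -0.028, 1.485, 0.022, 0.951, -0.075], TCP at [0.249, 0.518, 0.25] pointing down, gripper open.
Joint ranges: [-2.71, 2.71], [-0.32, 2.16], [-1.57, 1.52], [0, 2.45], [-1.46, 4.6], [0, 2.02], [-2.83, 2.83]. Speed limits (rad/s): [1.89, 1.89, 2.57, 2.57, 3.01, 3.01, 3.01].

## Interface

Orientations are given as a 3x3 rotation matrix whose columns are the frame's x, y, z axes.
In Python, from workcell import manip gives the robot as it stands.
- The arm moves only by the tool jog_arm, never from a script. Its argument "series" is a list of rows, each a list of 6 numbers: the shift along the tool's x, y, z each as a share of 600 mm, from -1 to 1, then the turn, a rotation vector about the tool's x, y, z each as a share of 6 degrees, from -1 to 1. A call has 1 to 20 rows; each row shifts and turns the commanded pose from where the row before left it, along the tool's axes as they then stand; what a row does not reach is not made up. A row lasts 1/10 s, in which the tool goes at most 50 mm and 8.59 degrees, less where a joint would pass 70% of its speed; a pose out of reach is approached as far as the arm can. A call with a number of a shift or a turn outside -1 to 1 is refused whole. A call with a gripper value outside its range is refused whole. "gripper" is the opening, from -1 (shut) to 1 (fully open), set as the call begins (left out, the last holds). The fingers move at their own pace and stop on an object; "newtons" is the grip in N (left out, the last holds). Time passes only in rows, so rows that do not move let the fingers close. It gives the time, the measured TCP pose, the force, the opening and the grip force at its end, in the units of the state.
- manip.state(): the state, without advancing time (a new reading comes with each control period).
- manip.capture(name): name is "scene" or "side" or "wrist"; returns the picture (384x512x3 uint8, red, green, blue); there is no depth.
- manip.camera_params(name): a dict with "fx", "fy", "cx", "cy" (pixels), "distortion" ([k1, k2, p1, p2, k3] as OpenCV has them; the pictures are not rectified), "R" (3x3) and "t" (3): a world point X has camera coordinates R X + t. Camera axes: x right, y down, z forward; pixel columns grow to the right and rows downward; lengths in m; the calibration is good to about 2 mm. A picture is of the moment at which its call begins: read the wrist's pose just before it. camera_params takes no time and is no camera call; for the wrist camera it gives the pose at the moment of the call.
- manip.hand_in(): hands the job in; it is judged then, once.
Trained networks look in the newest picture that a camera, given by its name, has taken for a name from the list of things; names that differ only in an ending like _2 or _b are one class to them, and where a whole thing is asked for, a point or a joint stands for the part that bears it (a point fixed in the world has none). Each returns a list of dicts, best first, with "score" (0 to 1); they miss things now and then, are a little off and sometimes report something else, mostly with a low value. They report only what shows in the picture. A call takes as long as a camera call. They do not tell look-alikes from the thing itself.
- manip.find_in(camera, query): "box" ([left, top, right, bottom] in pixels, round what is visible of it).
- manip.mark_of(camera, query): "location" ([column, row] in pixels: a listed point, or the origin of a listed thing).
The state is a dict: "t": time; "joint_positions": joint angles; "dq": joint speeds; "effort": joint torques, N m; "ee_pos": TCP position; "eef_rot": TCP orientation; "ft_force": force on the tool from outside, world axes, zero at the start; "moment": the same for the moment, N m; "finger_gap": finger opening in m; "grasp_force": force on a finger pad.
Only numpy, scipy, OpenCV 4.12 (cv2) and the standard library are available. Lean on these libraries where they do the work, as an engineer would, in place of code of your own. Each camera call takes 0.05 s, during which the arm holds its last target. There are 200 camera calls.

## Task

First slide the card clamp's loose jaw shut until it presses firmly on the job card's foot and squares it against the fixed jaw. Then squeeze the spring clip's handles so that its mouth opens wide, pick it up and hold it gaping squarely astride the card's top edge near the middle, one clip jaw well down each side and clear of the card, and finish while holding it there open, so that I can slip a work slip in. Keep the card upright and the clamp shut, and leave everything else where it stands.

Things in the scene. Friction and masses are not known exactly. Their poses are not given: they have to be found in the camera images.
- clamp: Card clamp fixed to the shelf (place and yaw vary): grey steel bed 70 (x) x 160 (y) x 12 mm, origin on the shelf; the bed reaches from y = -110 to +50 mm, top at z = 12 mm. A fixed steel jaw (56 mm wide, top at z = 34 mm) stands at its +y end, its clamping face at y = +25 mm.
- jaw: Sliding steel jaw on the clamp's bed, 50 mm wide in x, 21 mm high, its axes parallel to the clamp's; origin at the foot of its clamping face, on the bed, which looks to +y. Behind the face it carries, 55 to 65 mm out (-y), an upright push tab: 36 mm wide in x, 10 mm thick in y, from bed height up to z = 63 mm above the shelf.
- jaw_tab (a point): Point on the outer (-y) face of the push tab, on its centre line, 52 mm above the shelf (11 mm below the tab's top). Push here along the clamp's +y to shut the jaw.
- jaw_slide (a joint): Travel of the sliding jaw along the clamp's +y, in m. 0 = fully open (50 mm between the jaws), and it meets the card's squared-up foot (24 mm) at 0.026. Starts at 0 to 0.010. It has 3 N of sliding friction and stays where it is left.
- card: Job card: stiff white plastic plate 80 (x) x 4 (y) x 69 (z) mm, standing on a dark steel foot 70 x 24 x 18 mm; 350 g, loose, on the clamp's bed between the two jaws, a little skew. Origin at the centre of the foot's underside; x along the card's edge, y through its thickness, z up. The top edge is 86 mm above the origin, 98 mm above the shelf.
- card_edge (a point): Middle of the card's top edge, 98 mm above the shelf.
- clip: -y half of a steel spring clip (160 g whole) standing loose on its closed jaws, handles up, like a clothes peg 90 mm high. Origin: centre of the shut clip's underside; x = hinge axis, 50 mm up; y = direction in which handles are squeezed and jaws part. Jaws 28 mm wide, 10 thick, 44 tall. Leans by half the joint's angle when squeezed evenly.
- clip_spring (a joint): Opening angle of the clip in rad: 0 = shut (2 mm between the jaw tips), 0.6 = at its stop, where the tips gape about 32 mm. The spring takes about 5 N of squeeze at the handle tops when shut and 10 to 15 N at the stop; a firmer grip just holds it at the stop, with the handles flat on the fingers and the clip upright.
- clip_tip_a (a point): Bottom inner end of the clip's -y jaw, middle of its width.
- clip_tip_b (a point): Bottom inner end of the clip's +y jaw, middle of its width.
- cone: Bystander: chrome hub centering cone, 72 mm across, 58 mm high, 800 g, origin at the centre of its underside. It, the cap tray and the clip stand in three places that swap.
- captray: Bystander: green plastic valve cap tray, 75 x 60 x 22 mm, origin at the centre of its underside.
- scraper: Bystander: weight scraper lying flat, 207 mm long along its y, 14 mm high, origin at the front end of its handle (handle 120 mm to -y, blade to +y).
- loose_weight: Bystander: one balance weight lying flat, 12 x 40 x 14 mm.
- valve_cup: Bystander: metal cup, 64 mm across, 55 mm high, origin at the centre of its underside.
- lever: +y half of the clip, mirror image; origin on the hinge. Each handle is a flat plate 28 mm wide and 5 thick, from 44 up to 92 mm above the underside, leaning outward by 0.3 rad when shut and upright (the two parallel) at the stop. Over the handle tops: 46 mm shut; over the parallel handles: 19 mm. Grip the upper part across y, centred about 80 mm up.
Things that resemble listed ones, but are neither listed nor needed, are in the scene too. What is shaped like the clamp but blue or purple is not meant.

How it is judged:
By the outcome, as a careful person would: the job done as asked, in the order asked, and still so for the second after the job is handed in, while the arm keeps its last pose, push and grip.
It also fails if it takes over 53 s, if anything falls off the work surface, if the arm or the gripper's body presses on something with over 40 N, if the wrist force passes 120 N, or if a joint passes its speed limit or range.

## Working session

There is one attempt and no reset: what is moved stays moved. The work goes in short steps, Python scripts to look and compute and a tool call to move; the robot and the scene stay as the last step left them, time stands still between calls to the robot, and variables do not carry over. Pictures are saved under pics/ and viewed, at most 11 in all, crops included, and the job is handed in when it is done.

Besides the shell and the picture viewer there is one more tool, called after "Request:" by a JSON object that holds its "api" and its "payload", one argument or row to a line. jog_arm: Moves the arm, as the interface text tells. Its arguments: {"type":"object","properties":{"series":{"type":"array","items":{"type":"array","items":{"type":"number"}}},"gripper":{"type":"number"},"newtons":{"type":"number"}},"required":["series"]}

```bash
mkdir -p pics; ls
python3 - <<'E'
from workcell import manip
import cv2,numpy as np
s=manip.state();print({k:np.round(v,3).tolist() for k,v in s.items()},manip.tip_reach)
for c in("scene","side"):
    im=manip.capture(c);cv2.imwrite(f"pics/{c}0.png",cv2.resize(im[:,:,::-1],None,fx=1.5,fy=1.5))
    for q in["clamp","jaw","jaw_tab","card","card_edge","clip","clip_tip_a","clip_tip_b","lever","cone","captray"]:
        print(c,q,[(np.round(d["location"]).tolist(),round(d["score"],2)) for d in manip.mark_of(c,q)][:4])
    p=manip.camera_params(c);print({k:np.round(v,3).tolist() for k,v in p.items()})
E
```

```text
pics
{'t': 0.0, 'joint_positions': [-1.164, 0.707, -0.028, 1.485, 0.022, 0.951, -0.075], 'dq': [-0.001, -0.0, 0.0, 0.0, 0.001, 0.0, -0.0], 'effort': [0.0, -88.323, 1.235, -23.617, 0.017, 0.007, -0.0], 'ee_pos': [0.249, 0.518, 0.25], 'eef_rot': [[-0.901, 0.434, -0.0], [0.434, 0.901, -0.001], [-0.0, -0.001, -1.0]], 'ft_force': [-0.629, 0.195, 0.261], 'moment': [-0.017, -0.0, 0.022], 'grasp_force': 0.0, 'finger_gap': 0.085} 0.019
scene clamp [([167.0, 129.0], 0.95), ([247.0, 141.0], 0.87), ([218.0, 178.0], 0.72), ([339.0, 341.0], 0.5)]
scene jaw [([246.0, 137.0], 0.78), ([211.0, 173.0], 0.76), ([160.0, 125.0], 0.55)]
scene jaw_tab [([189.0, 152.0], 0.86), ([143.0, 104.0], 0.85), ([225.0, 112.0], 0.68)]
scene card [([218.0, 182.0], 0.58)]
scene card_edge [([212.0, 158.0], 0.59)]
scene clip [([306.0, 218.0], 0.82), ([212.0, 173.0], 0.38)]
scene clip_tip_a [([303.0, 219.0], 0.7), ([303.0, 218.0], 0.61)]
scene clip_tip_b [([303.0, 219.0], 0.7), ([303.0, 218.0], 0.61)]
scene lever [([305.0, 204.0], 0.67), ([208.0, 174.0], 0.65), ([297.0, 175.0], 0.29)]
scene cone [([338.0, 271.0], 0.62), ([3
[... 455 characters left out ...]
302.0, 249.0], 0.93), ([342.0, 338.0], 0.87), ([251.0, 287.0], 0.65)]
side card [([279.0, 235.0], 0.79), ([207.0, 219.0], 0.75)]
side card_edge [([278.0, 216.0], 0.89)]
side clip [([222.0, 190.0], 0.67)]
side clip_tip_a [([221.0, 188.0], 0.6), ([224.0, 188.0], 0.41)]
side clip_tip_b [([221.0, 188.0], 0.6), ([224.0, 188.0], 0.41)]
side lever [([303.0, 250.0], 0.73), ([266.0, 178.0], 0.62), ([220.0, 177.0], 0.44)]
side cone [([222.0, 153.0], 0.9)]
side captray [([264.0, 176.0], 0.71)]
{'fx': 413.167, 'fy': 413.167, 'cx': 254.441, 'cy': 190.175, 'distortion': [-0.134, 0.0, 0.0, 0.0, 0.0], 'R': [[0.905, -0.425, 0.007], [-0.312, -0.674, -0.669], [0.289, 0.604, -0.743]], 't': [-0.48, 0.22, 1.038]}
```

View pics/scene0.png

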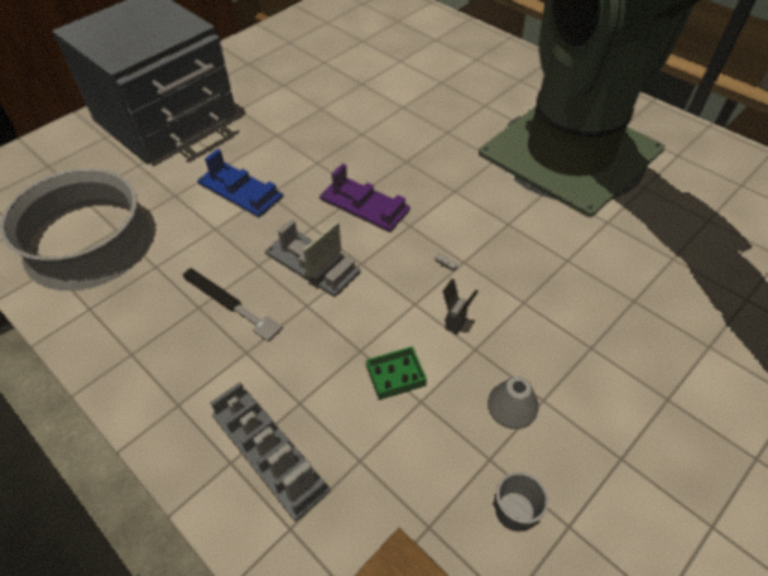

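View pics/side0.png

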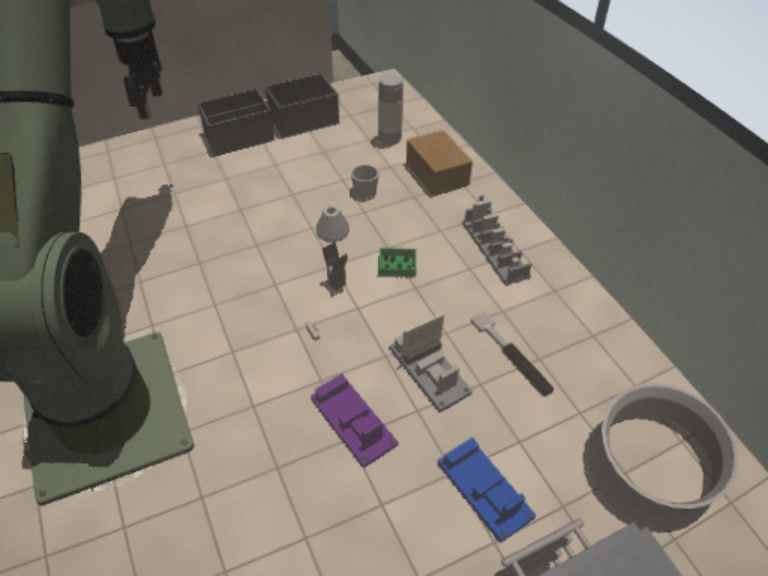

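The grey clamp with the white card is at scene (209,170) and side (285,240). The blue clamp (scene 160,122) and the purple one (scene 243,131) are look-alikes. The clip is at scene (305,205) and side (222,180), next to the cone at (342,268) and the tray at (264,248). Next I triangulate.

```bash
cat > h.py <<'E'
from workcell import manip
import cv2,numpy as np
def ray(c,px,p=None):
    p=p or manip.camera_params(c);K=np.array([[p['fx'],0,p['cx']],[0,p['fy'],p['cy']],[0,0,1.]])
    u=cv2.undistortPoints(np.array([[px]],float),K,np.array(p['distortion'],float))[0,0]
    R=np.array(p['R']);t=np.array(p['t']);o=-R.T@t;d=R.T@np.r_[u,1];return o,d/np.linalg.norm(d)
def atz(c,px,z,p=None):
    o,d=ray(c,px,p);return o+d*(z-o[2])/d[2]
def tri(rs):
    A=sum(np.eye(3)-np.outer(d,d) for o,d in rs);b=sum((np.eye(3)-np.outer(d,d))@o for o,d in rs)
    X=np.linalg.solve(A,b);return X,[np.linalg.norm(np.cross(d,X-o)) for o,d in rs]
def proj(c,X,p=None):
    p=p or manip.camera_params(c);K=np.array([[p['fx'],0,p['cx']],[0,p['fy'],p['cy']],[0,0,1.]])
    return cv2.projectPoints(np.array(X,float).reshape(-1,3),cv2.Rodrigues(np.array(p['R']))[0],np.array(p['t'],float),K,np.array(p['distortion'],float))[0][:,0]
def go(target,R):
    "remaining shift in tool shares and rotvec shares"
    s=manip.state();R0=np.array(s['eef_rot']);d=R0.T@(np.array(target)-s['ee_pos'])
    w=cv2.Rodrigues(R0.T@np.array(R))[0].ravel()
    print('shift mm',np.round(d*1000,1),'shares',np.round(d/.6,4),'turn deg',np.round(np.degrees(w),2))
def Rdown(yaw_y):
    "tool down, tool y along world angle"
    y=np.array([np.cos(yaw_y),np.sin(yaw_y),0]);z=np.array([0,0,-1.]);return np.c_[np.cross(y,z),y,z]
E
python3 - <<'E'
from h import *
for n,a,b in [("clamp",(218,178),(279,237)),("tab",(189,152),(302,249)),("cardedge",(212,158),(278,216)),("clip",(306,218),(222,190)),("cliptop",(305,204),(220,177)),("cone",(338,271),(222,153)),("jaw",(211,173),(288,242))]:
    X,e=tri([ray("scene",a),ray("side",b)]);print(n,X.round(3),np.round(e,3))
p=manip.camera_params("wrist");s=manip.state();R0=np.array(s['eef_rot'])
C=-np.array(p['R']).T@p['t'];print('cam in tool',R0.T@(C-s['ee_pos']),'cam axes in tool',(R0.T@np.array(p['R']).T).round(3).tolist(),p['fx'])
go([.5,.05,.35],R0)
E
```

```text
clamp [ 0.547 -0.122  0.007] [0. 0.]
tab [ 0.564 -0.208  0.054] [0.001 0.001]
cardedge [ 0.55  -0.118  0.09 ] [0.008 0.008]
clip [ 0.476  0.114 -0.008] [0. 0.]
cliptop [0.477 0.111 0.049] [0.005 0.005]
cone [ 0.537  0.257 -0.001] [0.003 0.003]
jaw [ 0.555 -0.147  0.013] [0.006 0.006]
cam in tool [ 0.08163897 -0.00013704 -0.12410424] cam axes in tool [[-0.0, -0.949, -0.317], [1.0, -0.0, -0.0], [0.0, -0.317, 0.949]] 291.92755843796954
shift mm [-428.8 -313.   -99.7] shares [-0.7147 -0.5217 -0.1662] turn deg [0. 0. 0.]
```

Run:
```python
from h import *
R0=manip.state()['eef_rot']
go([.476,.114,.24],R0)
```

```text
shift mm [-379.4 -265.7   10.3] shares [-0.6324 -0.4429  0.0172] turn deg [0. 0. 0.]
```

Request:
{"api": "jog_arm", "payload": {
  "series": [
    [-0.0575,-0.0403,0.0016,0,0,0],
    [-0.0575,-0.0403,0.0016,0,0,0],
    [-0.0575,-0.0403,0.0016,0,0,0],
    [-0.0575,-0.0403,0.0016,0,0,0],
    [-0.0575,-0.0403,0.0016,0,0,0],
    [-0.0575,-0.0403,0.0016,0,0,0],
    [-0.0575,-0.0403,0.0016,0,0,0],
    [-0.0575,-0.0403,0.0016,0,0,0],
    [-0.0575,-0.0403,0.0016,0,0,0],
    [-0.0575,-0.0403,0.0016,0,0,0],
    [-0.0575,-0.0403,0.0016,0,0,0],
    [0,0,0,0,0,0],
    [0,0,0,0,0,0]
  ]
}}

```text
t: 2.5
ee_pos: [0.4761, 0.1132, 0.2397]
eef_rot: [[-0.9, 0.435, -0.0], [0.435, 0.9, 0.0], [0.0, -0.0, -1.0]]
ft_force: [0.4, 0.8, -0.0]
finger_gap: 0.0853
grasp_force: 0.0
```

Run:
```python
from h import *
s=manip.state();print(s['t'],np.round(s['ee_pos'],3))
p=manip.camera_params("wrist");im=manip.capture("wrist");cv2.imwrite("pics/w1.png",cv2.resize(im[:,:,::-1],None,fx=1.5,fy=1.5))
for q,z in[("clip",0),("clip_tip_a",0),("lever",.05),("cone",0)]:
    for d in manip.mark_of("wrist",q)[:3]: print(q,np.round(d["location"]),round(d["score"],2),atz("wrist",d["location"],z,p).round(3))
go([.555,-.15,.22],s['eef_rot'])
```

```text
2.5 [0.476 0.113 0.24 ]
clip [254. 168.] 0.73 [0.485 0.105 0.   ]
clip [257. 167.] 0.64 [0.485 0.109 0.   ]
clip_tip_a [257. 169.] 0.67 [0.487 0.107 0.   ]
clip_tip_a [256. 166.] 0.67 [0.484 0.108 0.   ]
lever [259. 180.] 0.86 [0.488 0.11  0.05 ]
cone [382. 155.] 0.82 [0.54  0.258 0.   ]
shift mm [-186.  -204.3   19.8] shares [-0.3099 -0.3405  0.033 ] turn deg [0.   0.   0.19]
```

View pics/w1.png

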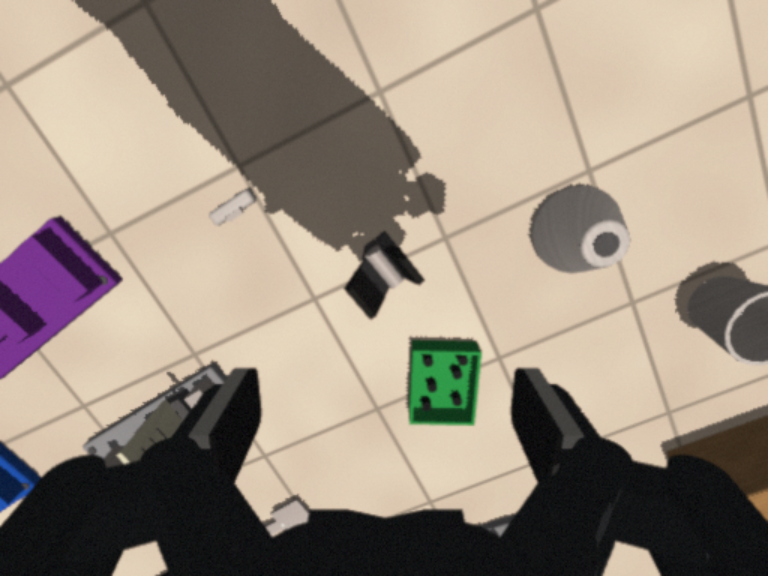

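Request:
{"api": "jog_arm", "payload": {
  "series": [
    [-0.0443,-0.0486,0.0047,0,0,0],
    [-0.0443,-0.0486,0.0047,0,0,0],
    [-0.0443,-0.0486,0.0047,0,0,0],
    [-0.0443,-0.0486,0.0047,0,0,0],
    [-0.0443,-0.0486,0.0047,0,0,0],
    [-0.0443,-0.0486,0.0047,0,0,0],
    [-0.0443,-0.0486,0.0047,0,0,0],
    [0,0,0,0,0,1],
    [0,0,0,0,0,1],
    [0,0,0,0,0,1],
    [0,0,0,0,0,1],
    [0,0,0,0,0,1],
    [0,0,0,0,0,1],
    [0,0,0,0,0,1],
    [0,0,0,0,0,1],
    [0,0,0,0,0,1],
    [0,0,0,0,0,0],
    [0,0,0,0,0,0]
  ],
  "gripper": -1,
  "newtons": 40
}}

```text
t: 4.55
ee_pos: [0.5551, -0.1504, 0.22]
eef_rot: [[-0.183, 0.983, -0.0], [0.983, 0.183, -0.0], [-0.0, -0.0, -1.0]]
ft_force: [-0.1, -0.4, -0.7]
finger_gap: -0.0
grasp_force: 0.0
```

Run:
```python
from h import *
s=manip.state();print(s['t'],np.round(s['ee_pos'],3),s['joint_positions'])
p=manip.camera_params("wrist");im=manip.capture("wrist");cv2.imwrite("pics/w2.png",cv2.resize(im[:,:,::-1],None,fx=1.5,fy=1.5))
for q,z in[("clamp",0),("jaw",.012),("jaw_tab",.052),("card",.012),("card_edge",.098)]:
    for d in manip.mark_of("wrist",q)[:3]: print(q,np.round(d["location"]),round(d["score"],2),atz("wrist",d["location"],z,p).round(3))
```

```text
4.55 [ 0.555 -0.15   0.22 ] [ 0.14860451  0.74747583  0.12000449  1.52924566 -0.10636454  0.87137042
  0.48904759]
clamp [259. 141.] 0.76 [ 0.553 -0.124  0.   ]
clamp [111. 148.] 0.64 [ 0.381 -0.164  0.   ]
jaw [110. 170.] 0.97 [ 0.387 -0.187  0.012]
jaw [256. 160.] 0.89 [ 0.552 -0.144  0.012]
jaw_tab [106. 235.] 0.96 [ 0.403 -0.25   0.052]
jaw_tab [251. 230.] 0.78 [ 0.56  -0.215  0.052]
card [263. 139.] 0.87 [ 0.556 -0.119  0.012]
```

View pics/w2.png

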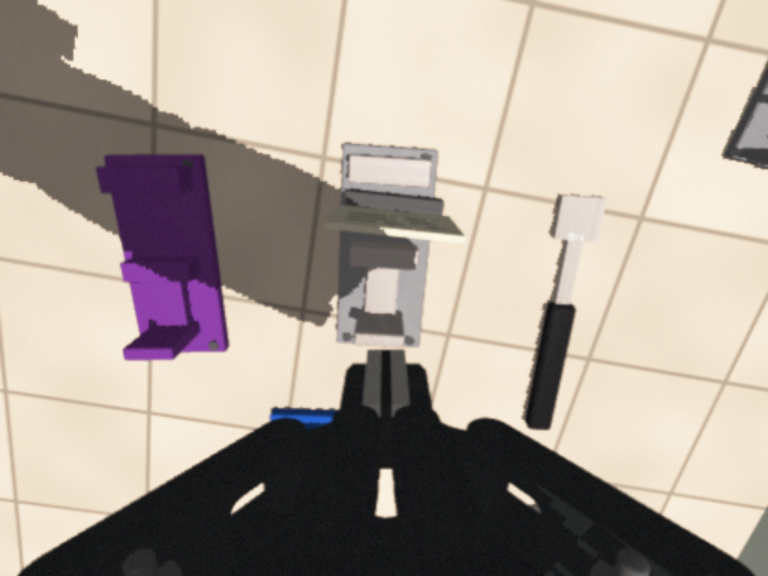

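The grey clamp lies at (343..437, 145..347) with the card skewed across it. The tab is at (380,330) just ahead of the shut fingers. I use the bed corners for the yaw.

Run:
```python
from h import *
C=[atz("wrist",(u/1.5,v/1.5),.012)[:2] for u,v in [(343,144),(437,151),(420,347),(337,344)]]
print(np.round(C,3))
import math
a=lambda p,q:math.degrees(math.atan2(*(q-p)[::-1]))
print("y dir",a(C[3],C[0]),a(C[2],C[1]),"x dir",a(C[0],C[1]),a(C[3],C[2]))
print("len",[np.linalg.norm(C[i]-C[(i+1)%4]) for i in range(4)])
# fit rigid: local corners
L=np.array([[-35,50],[35,50],[35,-110],[-35,-110]])/1000.;P=np.array(C)
Lc=L-L.mean(0);Pc=P-P.mean(0);U,S,V=np.linalg.svd(Lc.T@Pc);Rm=V.T@U.T
th=math.atan2(Rm[1,0],Rm[0,0]);o=P.mean(0)-Rm@L.mean(0);print("yaw",math.degrees(th),"origin",o)
for z,u,v in[(.063,357,335),(.063,402,337),(.063,357,347),(.063,405,347),(.033,350,265),(.033,415,268),(.098,328,222),(.098,463,238)]:
    X=atz("wrist",(u/1.5,v/1.5),z)[:2];print(u,v,X.round(3),"local",((X-o)@Rm).round(3))
```

```text
[[ 0.511 -0.081]
 [ 0.579 -0.073]
 [ 0.599 -0.23 ]
 [ 0.53  -0.24 ]]
y dir 96.75483000769844 97.27717871026873 x dir 6.255622894114348 8.02748222854099
len [np.float64(0.06821947769315738), np.float64(0.15776853666399124), np.float64(0.0696723840561779), np.float64(0.15990378973157046)]
yaw 7.03605403597623 origin [ 0.55069825 -0.12617783]
357 335 [ 0.544 -0.204] local [-0.016 -0.077]
402 337 [ 0.576 -0.2  ] local [ 0.016 -0.076]
357 347 [ 0.546 -0.214] local [-0.016 -0.086]
405 347 [ 0.579 -0.207] local [ 0.018 -0.084]
350 265 [ 0.53  -0.163] local [-0.025 -0.034]
415 268 [ 0.578 -0.157] local [ 0.023 -0.034]
328 222 [ 0.516 -0.121] local [-0.034  0.009]
463 238 [ 0.594 -0.117] local [0.044 0.004]
```

Request:
{"api": "jog_arm", "payload": {
  "series": [
    [0,0,0,0,0,0.59],
    [-0.052,-0.001,0,0,0,0],
    [-0.052,-0.001,0.03,0,0,0],
    [-0.052,-0.001,0.05,0,0,0],
    [0,0,0.06,0,0,0],
    [0,0,0.06,0,0,0],
    [0,0,0.06,0,0,0],
    [0,0,0,0,0,0],
    [0,0,0,0,0,0]
  ]
}}

```text
t: 5.75
ee_pos: [0.5644, -0.2443, 0.0649]
eef_rot: [[-0.118, 0.993, 0.0], [0.993, 0.118, -0.0], [-0.0, 0.0, -1.0]]
ft_force: [0.6, -0.1, 0.0]
finger_gap: 0.0001
grasp_force: 0.0
```

```bash
cat >> h.py <<'E'
TH=np.radians(7.0);O=np.array([.5507,-.1262])
def loc(X): c,s=np.cos(TH),np.sin(TH);return (np.array(X)[:2]-O)@np.array([[c,-s],[s,c]])
def wor(l,z): c,s=np.cos(TH),np.sin(TH);return np.r_[O+np.array([[c,-s],[s,c]])@np.array(l),z]
E
python3 - <<'E'
from h import *
s=manip.state();print(s['t'],loc(s['ee_pos']),s['ee_pos'][2],s['ft_force'])
go(wor([0,-.075],.064),Rdown(TH))
E
```

```text
5.75 [-0.00078012 -0.11884624] 0.06490106849631735 [ 0.62015342 -0.05416053  0.01469026]
shift mm [43.8  0.6  0.9] shares [0.0731 0.001  0.0015] turn deg [ 0.    0.01 -0.24]
```

Request:
{"api": "jog_arm", "payload": {
  "series": [
    [0.013,0,0,0,0,0],
    [0.013,0,0,0,0,0],
    [0.008,0,0,0,0,0],
    [0.008,0,0,0,0,0],
    [0.008,0,0,0,0,0],
    [0.006,0,0,0,0,0],
    [0.005,0,0,0,0,0],
    [0,0,0,0,0,0]
  ]
}}

```text
t: 6.55
ee_pos: [0.5599, -0.2073, 0.064]
eef_rot: [[-0.118, 0.993, -0.0], [0.993, 0.118, 0.0], [0.0, -0.0, -1.0]]
ft_force: [-0.2, -0.0, -0.0]
finger_gap: 0.0002
grasp_force: 0.0
```

Run:
```python
from h import *
p=manip.camera_params("wrist");im=manip.capture("wrist");sd=manip.capture("side");sc=manip.capture("scene")
a=cv2.resize(sd[180:290,230:360],(394,333));b=cv2.resize(sc[110:220,140:270],(394,333))
cv2.imwrite("pics/c3.png",np.hstack([a,b])[:,:,::-1])
for q,z in[("jaw",.012),("jaw_tab",.052)]:
    for d in manip.mark_of("wrist",q)[:3]: 
        X=atz("wrist",d["location"],z,p);print(q,np.round(d["location"]),round(d["score"],2),loc(X).round(3))
s=manip.state();print(s['ft_force'],loc(s['ee_pos']))
```

```text
jaw [258. 100.] 0.98 [-0.    -0.005]
jaw_tab [256. 240.] 0.96 [-0.001 -0.074]
[ 0.55591922 -0.1207157  -0.15020764] [-0.00094588 -0.08194608]
```

View pics/c3.png

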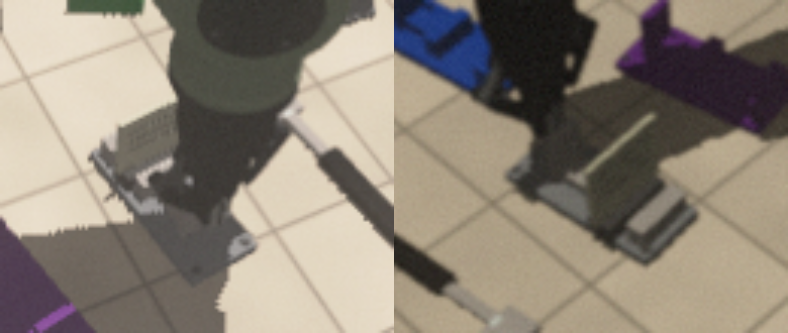

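The side crop shows the fingers behind the tab, and the jaw has moved: its face is now near local y = -5 mm, with about 6 mm left. I continue with small pushes.

Request:
{"api": "jog_arm", "payload": {
  "series": [
    [0.004,0,0,0,0,0],
    [0.003,0,0,0,0,0],
    [0.002,0,0,0,0,0]
  ]
}}

```text
t: 7.1
ee_pos: [0.5592, -0.2025, 0.0639]
eef_rot: [[-0.117, 0.993, -0.0], [0.993, 0.117, -0.0], [-0.0, -0.0, -1.0]]
ft_force: [-0.4, -4.2, -3.6]
finger_gap: 0.0003
grasp_force: 2.3
```

Request:
{"api": "jog_arm", "payload": {
  "series": [
    [0.002,0,0,0,0,0],
    [0.002,0,0,0,0,0]
  ]
}}

```text
t: 7.3
ee_pos: [0.5589, -0.2, 0.0639]
eef_rot: [[-0.117, 0.993, -0.0], [0.993, 0.117, -0.0], [-0.0, -0.0, -1.0]]
ft_force: [-0.9, -5.3, -3.5]
finger_gap: 0.0002
grasp_force: 2.3
```

Request:
{"api": "jog_arm", "payload": {
  "series": [
    [0.002,0,0,0,0,0],
    [0.001,0,0,0,0,0]
  ]
}}

```text
t: 7.5
ee_pos: [0.5588, -0.1992, 0.064]
eef_rot: [[-0.117, 0.993, 0.0], [0.993, 0.117, -0.002], [-0.002, 0.0, -1.0]]
ft_force: [0.1, -13.0, -7.2]
finger_gap: 0.0001
grasp_force: 6.4
```

Request:
{"api": "jog_arm", "payload": {
  "series": [
    [0.0015,0,0,0,0,0],
    [0,0,0,0,0,0]
  ]
}}

```text
t: 7.7
ee_pos: [0.5587, -0.1991, 0.064]
eef_rot: [[-0.116, 0.993, 0.001], [0.993, 0.116, -0.003], [-0.003, 0.0, -1.0]]
ft_force: [1.5, -14.6, -7.8]
finger_gap: 0.0
grasp_force: 7.6
```

Run:
```python
from h import *
s=manip.state();print(s['ft_force'],loc(s['ee_pos']))
p=manip.camera_params("wrist");im=manip.capture("wrist");cv2.imwrite("pics/w4.png",cv2.resize(im[:,:,::-1],None,fx=1.5,fy=1.5))
for q,z in[("jaw",.012),("jaw_tab",.052),("card_edge",.098)]:
    for d in manip.mark_of("wrist",q)[:2]: 
        X=atz("wrist",d["location"],z,p);print(q,np.round(d["location"]),round(d["score"],2),loc(X).round(3))
```

```text
[  1.53416633 -14.61044816  -7.82129594] [-0.00092749 -0.0733734 ]
jaw [262. 104.] 0.59 [0.002 0.001]
jaw_tab [258. 236.] 0.95 [-0.001 -0.063]
jaw_tab [258. 103.] 0.43 [-0.     0.003]
card_edge [272.  68.] 0.77 [0.003 0.014]
card_edge [260. 103.] 0.54 [0.    0.005]
```

View pics/w4.png

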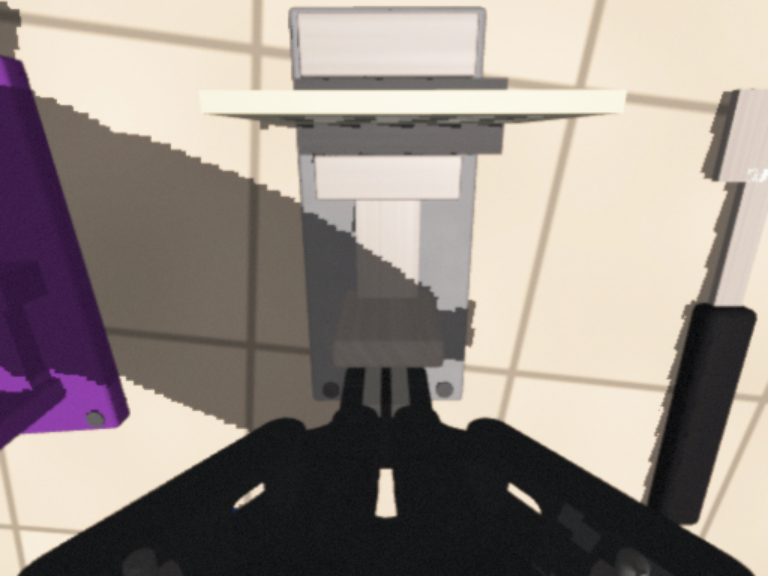

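The card is now square to the clamp: its top edge runs level from (200,100) to (625,100), and the foot is flush against both jaws. One firmer nudge, then I retreat.

Request:
{"api": "jog_arm", "payload": {
  "series": [
    [0.0025,0,0,0,0,0],
    [0.001,0,0,0,0,0],
    [0,0,0,0,0,0]
  ]
}}

```text
t: 8.2
ee_pos: [0.5587, -0.199, 0.0642]
eef_rot: [[-0.115, 0.993, 0.002], [0.993, 0.115, -0.006], [-0.006, 0.001, -1.0]]
ft_force: [4.1, -25.9, -12.3]
finger_gap: -0.0002
grasp_force: 13.1
```

Run:
```python
from h import *
for u,v in[(200,91),(625,90),(202,113),(625,113)]:
    print(loc(atz("wrist",(u/1.5,v/1.5),.098)).round(4))
s=manip.state();print(s['t'],s['ft_force'],loc(s['ee_pos']))
```

```text
[-0.0356  0.0168]
[0.0442 0.0164]
[-0.0357  0.0129]
[0.0449 0.0123]
8.2 [  4.05341161 -25.86607427 -12.26903566] [-0.00091744 -0.07323945]
```

Request:
{"api": "jog_arm", "payload": {
  "series": [
    [-0.03,0,0,0,0,0],
    [-0.05,0,0,0,0,0],
    [0,0,-0.07,0,0,0],
    [0,0,-0.075,0,0,0],
    [0,0,-0.075,0,0,0],
    [0,0,-0.075,0,0,0],
    [0.073,-0.008,0,0,0,0],
    [0.074,-0.008,0,0,0,0],
    [0.074,-0.008,0,0,0,0],
    [0.074,-0.008,0,0,0,0],
    [0.074,-0.008,0,0,0,0],
    [0.074,-0.008,0,0,0,0],
    [0.074,-0.008,0,0,0,0],
    [0.074,-0.008,0,0,0,0],
    [0,0,0,0,0,1],
    [0,0,0,0,0,1],
    [0,0,0,0,0,1],
    [0,0,0,0,0,1]
  ]
}}

```text
t: 10.0
ee_pos: [0.484, 0.1056, 0.2411]
eef_rot: [[0.3, 0.954, -0.0], [0.954, -0.3, 0.001], [0.001, -0.001, -1.0]]
ft_force: [1.3, -0.2, -0.6]
finger_gap: 0.0004
grasp_force: 0.0
```

Request:
{"api": "jog_arm", "payload": {
  "series": [
    [0,0,0,0,0,1],
    [0,0,0,0,0,1],
    [0,0,0,0,0,1],
    [0,0,0,0,0,1],
    [0,0,0,0,0,1],
    [0,0,0,0,0,1],
    [0,0,0,0,0,1],
    [0,0,0,0,0,1],
    [0,0,0,0,0,1],
    [0,0,0,0,0,1],
    [0,0,0,0,0,0.5],
    [0,0,0,0,0,0],
    [0,0,0,0,0,0]
  ],
  "gripper": 1
}}

```text
t: 11.3
ee_pos: [0.4842, 0.1052, 0.241]
eef_rot: [[0.985, 0.172, -0.0], [0.172, -0.985, 0.0], [-0.0, -0.001, -1.0]]
ft_force: [0.7, -0.7, 0.9]
finger_gap: 0.0856
grasp_force: 0.0
```

Run:
```python
from h import *
s=manip.state();print(s['t'],np.round(s['ee_pos'],3),np.round(s['joint_positions'],2))
p=manip.camera_params("wrist");im=manip.capture("wrist");cv2.imwrite("pics/w5.png",cv2.resize(im[:,:,::-1],None,fx=1.5,fy=1.5))
for q,z in[("clip",0),("clip_tip_a",0),("lever",.05),("card_edge",.098)]:
    for d in manip.mark_of("wrist",q)[:3]: print(q,np.round(d["location"]),round(d["score"],2),atz("wrist",d["location"],z,p).round(3))
```

```text
11.3 [0.484 0.105 0.241] [-0.63  0.69  0.66  1.79 -0.55  0.85 -1.1 ]
clip [253. 157.] 0.82 [0.486 0.111 0.   ]
clip [505. 148.] 0.42 [ 0.55  -0.199  0.   ]
clip_tip_a [256. 160.] 0.72 [0.483 0.107 0.   ]
lever [258. 168.] 0.61 [0.484 0.104 0.05 ]
lever [138.  96.] 0.2 [0.538 0.239 0.05 ]
card_edge [506. 152.] 0.73 [ 0.551 -0.115  0.098]
card_edge [312. 229.] 0.16 [0.444 0.042 0.098]
```

View pics/w5.png

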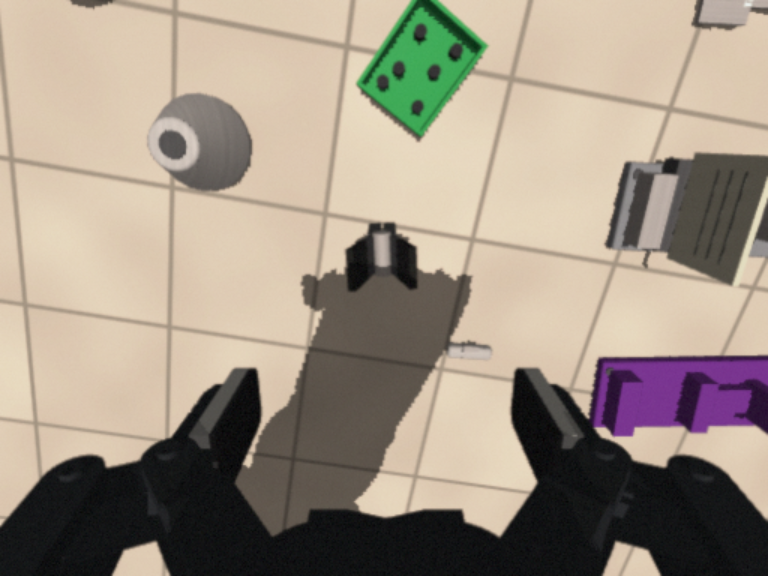

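The clip stands at about (382,255) with its handles left and right, so it is aligned with the fingers to within a few degrees. The tray and cone are clear of it. I work out the centring now.

Run:
```python
from h import *
pts=[atz("wrist",(u/1.5,v/1.5),.092) for u,v in[(347,258),(350,290),(415,258),(417,289)]]
for x in pts:print(x.round(4))
m=np.mean(pts,0);print(m)
d=(pts[2]+pts[3]-pts[0]-pts[1]);print("y ang",np.degrees(np.arctan2(d[1],d[0])),"x angs",[np.degrees(np.arctan2(*(a-b)[[1,0]])) for a,b in((pts[0],pts[1]),(pts[2],pts[3]))])
for z,u,v in((.055,374,232),(.055,390,232),(.055,376,269),(.055,392,269)):print(atz("wrist",(u/1.5,v/1.5),z).round(4))
go([m[0],m[1],.16],manip.state()['eef_rot'])
```

```text
[0.4874 0.1304 0.092 ]
[0.4661 0.1254 0.092 ]
[0.4949 0.0872 0.092 ]
[0.4743 0.0819 0.092 ]
[0.48068511 0.10622746 0.092     ]
y ang -79.77991789615436 x angs [np.float64(13.369811203582666), np.float64(14.561354761003702)]
[0.4994 0.1157 0.055 ]
[0.5014 0.1044 0.055 ]
[0.4724 0.1097 0.055 ]
[0.4744 0.0981 0.055 ]
shift mm [-3.3 -2.  81. ] shares [-0.0055 -0.0034  0.1351] turn deg [0. 0. 0.]
```

Request:
{"api": "jog_arm", "payload": {
  "series": [
    [0.0015,-0.001,0.05,0,0,-0.33],
    [0,-0.001,0.06,0,0,0],
    [0,0,0.025,0,0,0],
    [0,0,0,0,0,0],
    [0,0,0,0,0,0]
  ]
}}

```text
t: 12.05
ee_pos: [0.4852, 0.1059, 0.1606]
eef_rot: [[0.979, 0.203, 0.0], [0.203, -0.979, -0.0], [0.0, 0.0, -1.0]]
ft_force: [0.5, -0.3, 0.6]
finger_gap: 0.0853
grasp_force: 0.0
```

Run:
```python
from h import *
s=manip.state();print(s['t'],np.round(s['ee_pos'],4))
p=manip.camera_params("wrist");im=manip.capture("wrist");cv2.imwrite("pics/w6.png",cv2.resize(im[120:270,155:355,::-1],None,fx=4,fy=4,interpolation=cv2.INTER_CUBIC))
for q,z in[("clip",0),("clip_tip_a",0),("lever",.05)]:
    for d in manip.mark_of("wrist",q)[:3]: print(q,np.round(d["location"]),round(d["score"],2),atz("wrist",d["location"],z,p).round(3))
```

```text
12.05 [0.4852 0.1059 0.1606]
clip [253. 178.] 0.85 [0.483 0.109 0.   ]
clip_tip_a [257. 177.] 0.72 [0.484 0.105 0.   ]
clip_tip_a [252. 177.] 0.71 [0.484 0.111 0.   ]
clip_tip_a [320. 267.] 0.17 [0.395 0.015 0.   ]
lever [256. 194.] 0.91 [0.484 0.106 0.05 ]
lever [257. 176.] 0.44 [0.499 0.109 0.05 ]
```

View pics/w6.png

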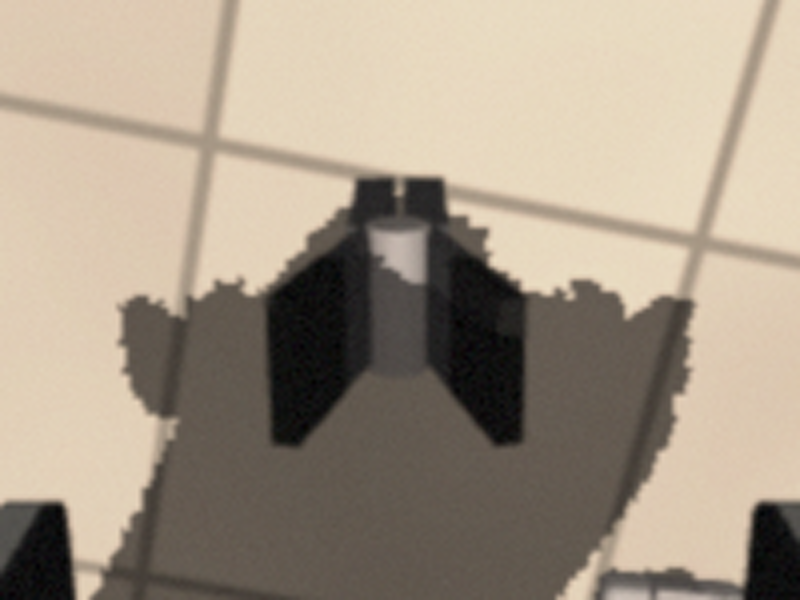

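Run:
```python
from h import *
P=[atz("wrist",(155+u/4,120+v/4),.091) for u,v in[(266,295),(272,443),(525,295),(522,443)]]
print(np.round(P,4));m=np.mean(P,0)
go([m[0],m[1],.08],manip.state()['eef_rot'])
P=[atz("wrist",(155+u/4,120+v/4),.055) for u,v in[(398,228),(398,375)]];print(np.round(P,4))
```

```text
[[0.493  0.1333 0.091 ]
 [0.4648 0.1274 0.091 ]
 [0.5022 0.0887 0.091 ]
 [0.4741 0.0825 0.091 ]]
shift mm [-1.5 -2.1 80.8] shares [-0.0025 -0.0035  0.1347] turn deg [0. 0. 0.]
[[0.4995 0.1112 0.055 ]
 [0.4676 0.1047 0.055 ]]
```

Request:
{"api": "jog_arm", "payload": {
  "series": [
    [-0.0025,-0.0035,0.045,0,0,0],
    [0,0,0.045,0,0,0],
    [0,0,0.045,0,0,0],
    [0,0,0,0,0,0]
  ]
}}

```text
t: 12.65
ee_pos: [0.4823, 0.1076, 0.0774]
eef_rot: [[0.979, 0.203, -0.003], [0.203, -0.979, -0.0], [-0.003, -0.0, -1.0]]
ft_force: [0.2, 0.3, 1.2]
finger_gap: 0.0854
grasp_force: 0.0
```

Request:
{"api": "jog_arm", "payload": {
  "series": [
    [0,0,0,0,0,0],
    [0,0,0,0,0,0],
    [0,0,0,0,0,0],
    [0,0,0,0,0,0],
    [0,0,0,0,0,0],
    [0,0,0,0,0,0],
    [0,0,0,0,0,0],
    [0,0,0,0,0,0],
    [0,0,0,0,0,0],
    [0,0,0,0,0,0]
  ],
  "gripper": -1,
  "newtons": 45
}}

```text
t: 13.65
ee_pos: [0.4854, 0.1049, 0.0814]
eef_rot: [[0.98, 0.2, 0.007], [0.201, -0.98, -0.004], [0.006, 0.005, -1.0]]
ft_force: [0.9, -17.5, 36.3]
finger_gap: 0.0214
grasp_force: 43.2
```

Request:
{"api": "jog_arm", "payload": {
  "series": [
    [0,0,-0.004,0,0,0],
    [0,0,-0.004,0,0,0],
    [0,0,-0.01,0,0,0],
    [0,0,-0.02,0,0,0],
    [0,0,-0.05,0,0,0],
    [0,0,-0.06,0,0,0],
    [0,0,-0.06,0,0,0],
    [0,0,-0.05,0,0,0],
    [0,0,0,0,0,0],
    [0,0,0,0,0,0]
  ]
}}

```text
t: 14.65
ee_pos: [0.4829, 0.1082, 0.234]
eef_rot: [[0.979, 0.204, 0.0], [0.204, -0.979, 0.0], [0.0, -0.0, -1.0]]
ft_force: [0.5, -0.5, -2.3]
finger_gap: 0.0183
grasp_force: 45.6
```

Run:
```python
from h import *
s=manip.state();print(s['t'],np.round(s['ee_pos'],4),s['finger_gap'],s['ft_force'],s['grasp_force'])
p=manip.camera_params("wrist");im=manip.capture("wrist")
sd=manip.capture("side");sc=manip.capture("scene")
a=cv2.resize(im[150:384,130:380],(400,374))
X=s['ee_pos']-np.array([0,0,.05])
def cr(c,i):
    u,v=proj(c,X)[0].astype(int);u=min(max(u,35),476);v=min(max(v,35),348);return cv2.resize(i[v-35:v+35,u-35:u+35],(374,374),interpolation=cv2.INTER_CUBIC)
cv2.imwrite("pics/c7.png",cv2.resize(np.hstack([a,cr("side",sd),cr("scene",sc)]),(798,260))[:,:,::-1])
for c in("wrist","side","scene"):
  for q in("clip_tip_a","clip","lever"):print(c,q,[(np.round(d["location"]).tolist(),round(d["score"],2)) for d in manip.mark_of(c,q)][:3])
```

```text
14.65 [0.4829 0.1082 0.234 ] 0.01826028783567563 [ 0.45210697 -0.54708286 -2.33109679] 45.631552934646606
wrist clip_tip_a [([234.0, 203.0], 0.94), ([280.0, 206.0], 0.9)]
wrist clip [([276.0, 205.0], 0.87)]
wrist lever [([141.0, 92.0], 0.66), ([259.0, 234.0], 0.56)]
side clip_tip_a [([223.0, 155.0], 0.71), ([216.0, 149.0], 0.38)]
side clip [([220.0, 155.0], 0.72)]
side lever [([218.0, 138.0], 0.5)]
scene clip_tip_a [([319.0, 177.0], 0.68), ([304.0, 173.0], 0.56)]
scene clip [([306.0, 172.0], 0.97)]
scene lever [([311.0, 164.0], 0.53)]
```

View pics/c7.png

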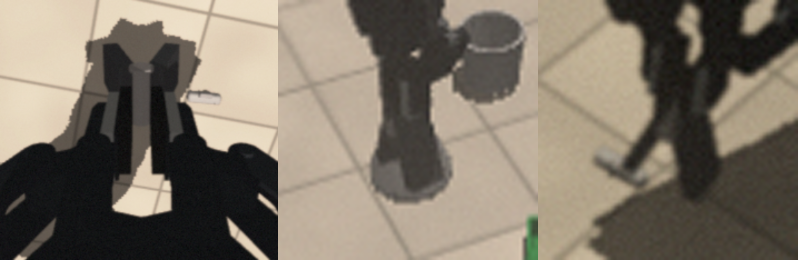

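The clip is held gaping and symmetric between the fingers. The wrist view puts the tips at raw (234,203) and (280,206). Next I work out the tip height relative to the TCP and the move to the card.

Run:
```python
from h import *
s=manip.state();R=np.array(s['eef_rot']);t=np.array(s['ee_pos'])
for h in(.06,.065,.07,.075,.08,.085):
    z=t[2]-h
    a,b=[R.T@(atz("wrist",q,z)-t) for q in((234,203),(280,206))]
    print(h,np.linalg.norm(a-b).round(4),((a+b)/2).round(4))
for c in [(.0045,.0145)]:
    T=wor(c,.234);print(T)
    go(T,Rdown(TH-np.pi/2+0))
print(Rdown(TH-np.pi/2).round(3).tolist())
```

```text
0.06 0.0312 [0.0087 0.     0.06  ]
0.065 0.032 [0.0067 0.0001 0.065 ]
0.07 0.0329 [0.0047 0.0001 0.07  ]
0.075 0.0337 [0.0028 0.0001 0.075 ]
0.08 0.0346 [0.0008 0.0001 0.08  ]
0.085 0.0354 [-0.0011  0.0001  0.085 ]
[ 0.55339935 -0.11125967  0.234     ]
shift mm [ 2.440e+01  2.288e+02 -2.000e-01] shares [ 0.0406  0.3813 -0.0004] turn deg [0.01 0.01 4.72]
[[0.993, 0.122, 0.0], [0.122, -0.993, 0.0], [0.0, 0.0, -1.0]]
```

Request:
{"api": "jog_arm", "payload": {
  "series": [
    [0,0,0,0,0,0.4],
    [0,0,0,0,0,0.387],
    [0.006,0.03,0,0,0,0],
    [0.012,0.063,0,0,0,0],
    [0.012,0.063,0,0,0,0],
    [0.012,0.063,0,0,0,0],
    [0.012,0.063,0,0,0,0],
    [0.012,0.063,0,0,0,0],
    [0.006,0.0327,0,0,0,0],
    [0,0,0,0,0,0],
    [0,0,0,0,0,0],
    [0,0,0,0,0,0]
  ]
}}

```text
t: 16.45
ee_pos: [0.5536, -0.1109, 0.2338]
eef_rot: [[0.992, 0.123, -0.0], [0.123, -0.992, 0.0], [-0.0, -0.0, -1.0]]
ft_force: [0.1, 0.2, -1.2]
finger_gap: 0.0182
grasp_force: 45.6
```

Run:
```python
from h import *
s=manip.state();print(s['t'],np.round(s['ee_pos'],4),s['finger_gap'],s['ft_force'],s['grasp_force'])
R=np.array(s['eef_rot']);t=np.array(s['ee_pos'])
p=manip.camera_params("wrist");im=manip.capture("wrist");cv2.imwrite("pics/w8.png",cv2.resize(im[100:290,130:380,::-1],(800,608),interpolation=cv2.INTER_CUBIC)[:600])
for q,z in(("clip_tip_a",t[2]-.076),("card_edge",.098)):
  for d in manip.mark_of("wrist",q)[:2]:print(q,np.round(d["location"],1),round(d["score"],2),(R.T@(atz("wrist",d["location"],z,p)-t)).round(4))
print(loc(t)); go(wor((.0045,.0145),.150),Rdown(TH-np.pi/2))
```

```text
16.45 [ 0.5536 -0.1109  0.2338] 0.01821093275512672 [ 0.12990934  0.16739531 -1.23686684] 45.57059347629547
clip_tip_a [275.8 207.4] 0.95 [0.0001 0.014  0.076 ]
clip_tip_a [233.8 206.7] 0.76 [ 0.0006 -0.017   0.076 ]
card_edge [259.2 182.4] 0.82 [0.001  0.0022 0.1358]
card_edge [325.5 176.2] 0.32 [0.007  0.0634 0.1357]
[0.00469859 0.01486582]
shift mm [-0.3  0.2 83.9] shares [-0.0004  0.0003  0.1398] turn deg [-0.01  0.    0.06]
```

View pics/w8.png

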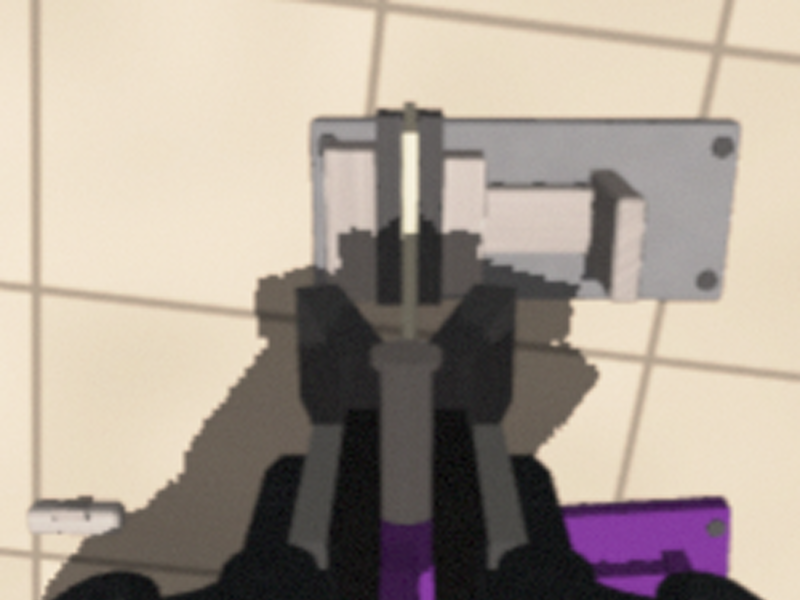

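The card's top edge runs vertically at crop x≈409, and the gaping jaws are centred at about 407 over the middle of the card. I shift 1 mm and lower.

Request:
{"api": "jog_arm", "payload": {
  "series": [
    [0,0.0015,0.02,0,0,0],
    [0,0,0.03,0,0,0],
    [0,0,0.03,0,0,0],
    [0,0,0.02,0,0,0],
    [0,0,0.015,0,0,0],
    [0,0,0,0,0,0],
    [0,0,0,0,0,0]
  ]
}}

```text
t: 17.3
ee_pos: [0.5539, -0.1129, 0.1651]
eef_rot: [[0.993, 0.122, 0.0], [0.122, -0.993, -0.0], [0.0, 0.0, -1.0]]
ft_force: [0.3, -0.6, -2.0]
finger_gap: 0.0179
grasp_force: 45.6
```

Request:
{"api": "jog_arm", "payload": {
  "series": [
    [0,0,0.015,0,0,0],
    [0,0,0.01,0,0,0],
    [0,0,0,0,0,0],
    [0,0,0,0,0,0],
    [0,0,0,0,0,0]
  ]
}}

```text
t: 17.8
ee_pos: [0.5538, -0.1128, 0.15]
eef_rot: [[0.993, 0.122, 0.0], [0.122, -0.993, -0.0], [0.0, 0.0, -1.0]]
ft_force: [0.6, -0.1, -1.3]
finger_gap: 0.018
grasp_force: 45.6
```

Run:
```python
from h import *
s=manip.state();print(s['t'],np.round(s['ee_pos'],4),s['finger_gap'],s['ft_force'],s['grasp_force'],loc(s['ee_pos']))
im=manip.capture("wrist");sd=manip.capture("side");sc=manip.capture("scene")
X=wor((.0045,.0145),.09)
def cr(c,i,r=35):
    u,v=proj(c,X)[0].astype(int);return cv2.resize(i[v-r:v+r,u-r:u+r],(300,300),interpolation=cv2.INTER_CUBIC)
a=cv2.resize(im[110:310,130:380],(750,600)) 
cv2.imwrite("pics/c9.png",cv2.resize(np.hstack([cv2.resize(im[130:280,180:330],(600,600),interpolation=cv2.INTER_CUBIC),np.vstack([cr("side",sd),cr("scene",sc)])]),(800,533))[:,:,::-1])
```

```text
17.8 [ 0.5538 -0.1128  0.15  ] 0.01803672362878797 [ 0.583935   -0.07281791 -1.2864974 ] 45.57811081409454 [0.00469914 0.01295999]
```

View pics/c9.png

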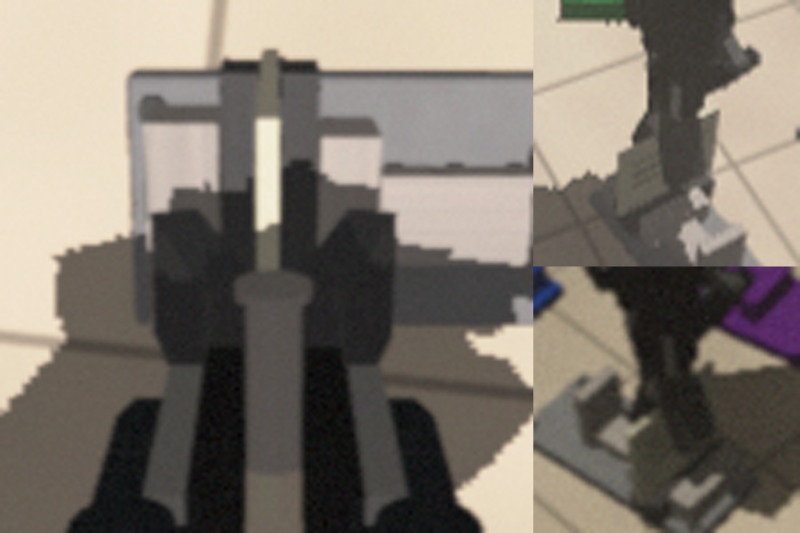

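The jaws straddle the card: the card is at crop x≈269 and the jaw centre at ≈274, about 0.8 mm off. I make that small correction and hand in.

Request:
{"api": "jog_arm", "payload": {
  "series": [
    [0,-0.0012,0,0,0,0],
    [0,0,0,0,0,0],
    [0,0,0,0,0,0],
    [0,0,0,0,0,0],
    [0,0,0,0,0,0]
  ]
}}

```text
t: 18.45
ee_pos: [0.5536, -0.112, 0.1498]
eef_rot: [[0.993, 0.122, -0.0], [0.122, -0.993, -0.0], [-0.0, 0.0, -1.0]]
ft_force: [0.0, 0.0, -1.9]
finger_gap: 0.0183
grasp_force: 45.6
```

Run:
```python
from h import *
s=manip.state();print(s['t'],loc(s['ee_pos']),s['finger_gap'],s['ft_force'])
print(manip.hand_in())
```

```text
18.45 [0.00459446 0.01372604] 0.01828089919149769 [ 7.13535486e-03  1.54600682e-03 -1.93269713e+00]
the job is handed in; nothing more can be done
None
```

I handed the job in at 18.5 s: the clamp is shut on the squared card, and the clip is held wide open astride the middle of its top edge, jaws about 24 mm down each side; no verdict came back.

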